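Clear the finished castings and gauge the jaw gap

ROBOT

A 7-joint arm with a two-finger parallel gripper is mounted at the origin on the work surface. World frame = base frame: x ahead of the robot, y to its left, z up, the work surface at z = 0. Lengths are in m, angles in rad, forces in N, time in s.
With the tool pointing down it reaches from about 0.425 to 0.975 m from the base axis. Payload 16.7 kg.
Tool frame: the origin (TCP) lies midway between the tips of the shut fingers; the grasp point (between the pads) lies 19 mm behind it (grip_point_offset is the distance from the TCP to the grasp point, in m); z points along the fingers, y is the line along which they close (so a half turn about z gives the same grasp; the last joint's range is limited). The gripper opens to 85 mm and grips with 20 to 120 N. Pads are 22 mm wide; open, the fingers measure 114 mm over their backs; the gripper's body (76 mm by 85 mm) begins 54 mm behind the grasp point. The pads swing forward as they close: fully open they stand 13 mm farther back than shut.
Start: joints at [-1.317, 0.426, 0.074, 1.606, -0.034, 1.111, -0.067], TCP at [0.265, 0.621, 0.231] pointing down, gripper open.
Joint ranges: [-2.85, 2.85], [-0.5, 2.14], [-1.23, 1.37], [0.21, 2.46], [-1.02, 4.16], [0.16, 2.05], [-2.73, 2.73]. Speed limits (rad/s): [1.89, 1.89, 2.39, 2.39, 3.01, 3.01, 3.01].

INTERFACE

Orientations are given as a 3x3 rotation matrix whose columns are the frame's x, y, z axes.
In Python, from station import * gives the robot as it stands.
- The arm moves only by the tool drive_tool, never from a script. Its argument "plan" is a list of rows, each a list of 3 entries, a list of its own where there are three numbers: the shift along the tool's x, y, z in cm, then the turn, a rotation vector about the tool's x, y, z in degrees, then the opening, from 0 (shut) to 1 (fully open). In form: [[[x, y, z], [wx, wy, wz], fingers], ...]. A call has exactly 8 rows; each row shifts and turns the commanded pose from where the row before left it, along the tool's axes as they then stand; what a row does not reach is not made up. A row lasts 1/8 s, in which the tool goes at most 62.5 mm and 10.7 degrees, less where a joint would pass 70% of its speed; a pose out of reach is approached as far as the arm can. A call with a gripper value outside its range is refused whole. The fingers move at their own pace and stop on an object; "force" is the grip in N (left out, the last holds). Time passes only in rows, so rows that do not move let the fingers close, or fill a call up. It gives the time, the measured TCP pose, the force, the opening and the grip force at its end, in the units of the state.
- get_obs(): the state, without advancing time (a new reading comes with each control period).
- get_image(name): name is "scene" or "top" or "wrist"; returns a dict with "img" (480x640x3 uint8, red, green, blue), "range_z" (480x640 float32, m along the optical axis (not along the pixel's ray), 0 where there is no reading), "fovy" (degrees; the focal length in pixels is half the picture's height over the tangent of half this angle, whatever the lens; pixels are square), "cx", "cy" (the principal point, pixels), "R" (3x3) and "t" (3): a world point X has camera coordinates R X + t. Camera axes: x right, y down, z forward; pixel columns grow to the right and rows downward; lengths in m; the calibration is good to about 2 mm. A picture is of the moment at which its call begins.
- finish_job(): hands the job in; it is judged then, once.
The state is a dict: "time": time; "joint_positions": joint angles; "qvel": joint speeds; "joint_efforts": joint torques, N m; "tool_pos": TCP position; "tool_rot": TCP orientation; "wrist_force": force on the tool from outside, world axes, zero at the start; "wrist_torque": the same for the moment, N m; "opening": finger opening in m; "finger_force": force on a finger pad.
Only numpy, scipy, OpenCV 4.12 (cv2) and the standard library are available. Lean on these libraries where they do the work, as an engineer would, in place of code of your own. Each camera call takes 0.05 s, during which the arm holds its last target. There are 200 camera calls.

TASK

Clear the finished batch and get the jaws ready for the next: lift the canister by its handle off the jaw block, keeping it upright, and set it down wholly on the cork mat; collect every brass casting from the machine's catch tray into the blue tote, which stays standing on the bench; and once the canister is off, push the gauge's blade into the jaw gap, fully home with its shoulder down on the jaws, and leave it standing there. The bottle, the jar and the wooden block stay where they are.

Things in the scene. Friction and masses are not known exactly. Their poses are not given: they have to be found in the camera images.
- machine: fixed blue finishing machine with a grey open catch tray on its -y side. Origin: centre of the tray's underside, on the bench. Tray 320 (x) x 300 (y) mm outside, walls 28 mm high, 5 mm thick, floor 5 mm thick. The housing (215 mm high, discs on top to 270) begins 220 mm from the origin along +y; a look-only steel chute from it reaches over the tray's +y wall to y = +140 mm
- tote: loose blue open-topped plastic tote, 160 (x) x 190 (y) x 60 (z) mm, walls and floor 5 mm, 0.6 kg. Origin: centre of its underside
- jaw_block: fixed steel block 150 x 150 mm, 50 mm high with a flat top: two jaws with a straight gap between them along its x, at y = 0, 8 mm wide, open at both ends, 42 mm deep; the gap's upper edges are bevelled 4 mm at 45 degrees, so its mouth is 16 mm wide. Origin: centre of its underside, on the bench
- gap (a point): middle of the mouth of the jaw gap, level with the jaws' flat top; x runs along the gap, y across it, z up
- canister: loose green lidded canister, radius 45 mm, 75 mm high (lid knob to 81), about 0.45 kg, with a rigid steel bail handle upright over it: a round bar 10 mm thick whose level top runs along the canister's y from -33 to +33 mm, centre line 130 mm above the origin. Origin: centre of its underside. At the start it stands on the jaw block over the gap
- cork_mat: fixed round cork mat on the bench, radius 75 mm, 6 mm thick. Origin: centre of its underside
- holder: fixed wooden gauge holder, 70 (x) x 60 (y) x 46 (z) mm, with a slot 12 mm wide along its x in which the gauge's blade hangs, 40 mm deep. Origin: centre of its underside
- gauge: loose flat gauge (0.14 kg), upright in the holder at the start, blade down. Origin: middle of its shoulder plate's underside. Steel blade below it: 44 wide (x), 5 thick (y), 36 mm long, lower edge rounded. Shoulder plate 56 (x) x 30 (y) x 6 mm. Orange handle 40 (x) x 14 (y) mm, from 6 to 56 mm above the origin. Fully home in the gap, the shoulder plate lies on the jaws
- bottle: clear bottle with a black cap, radius 26, height 150 mm; bystander. Origin: centre of its underside
- jar: green glass jar, radius 36, height 85 mm; bystander. Origin: centre of its underside
- wood_block: round wooden bench block on a rubber foot, radius 55, height 48 mm; bystander. Origin: centre of its underside
- casting1: loose brass link casting with round ends, 74 (x) x 28 (y) x 20 (z) mm, about 0.25 kg, lying flat in the catch tray at the start, or absent. Origin: centre of its underside (10 mm below its middle)
- casting2: loose brass link casting with round ends, 74 (x) x 28 (y) x 20 (z) mm, about 0.25 kg, lying flat in the catch tray at the start, or absent. Origin: centre of its underside (10 mm below its middle)
- casting3: loose brass link casting with round ends, 74 (x) x 28 (y) x 20 (z) mm, about 0.25 kg, lying flat in the catch tray at the start, or absent. Origin: centre of its underside (10 mm below its middle)
- casting4: loose brass link casting with round ends, 74 (x) x 28 (y) x 20 (z) mm, about 0.25 kg, lying flat in the catch tray at the start, or absent. Origin: centre of its underside (10 mm below its middle)
- casting5: loose brass link casting with round ends, 74 (x) x 28 (y) x 20 (z) mm, about 0.25 kg, lying flat in the catch tray at the start, or absent. Origin: centre of its underside (10 mm below its middle)

How it is judged:
By the outcome, as a careful person would: the job done as asked, in the order asked, and still so for the second after the job is handed in, with the robot touching nothing.
Of casting1, casting2, casting3, casting4, casting5 only 3 to 5 are there at a start; the rules pass over those that are not, and their reading is None.
At some moment in a run one of casting1, casting2, casting3, casting4, casting5 may be knocked a few centimetres aside while the robot is not near it.
It also fails if it takes over 210 s, if anything falls off the work surface, if the arm or the gripper's body presses on something with over 40 N, if the wrist force passes 120 N, or if a joint passes its speed limit or range.

## Working session

There is one attempt and no reset: what is moved stays moved. The work goes in short steps, Python scripts to look and compute and a tool call to move; the robot and the scene stay as the last step left them, time stands still between calls to the robot, and variables do not carry over. Pictures are saved under pics/ and viewed, at most 14 in all, crops included, and the job is handed in when it is done.

Besides the shell and the picture viewer there is one more tool, called after "Emit:" in YAML: its name, and indented under it one key for each argument. drive_tool: Moves the arm, as the interface text tells. Its arguments: {"type":"object","properties":{"plan":{"type":"array"},"force":{"type":"number"}},"required":["plan"]}

```bash
ls; mkdir -p pics; python3 - <<'E'
from station import *
import numpy as np,cv2
o=get_obs()
for k,v in o.items(): print(k,np.round(v,3).tolist())
for n in ["scene","top"]:
    d=get_image(n); np.savez(f'pics/{n}0.npz',**d)
    cv2.imwrite(f'pics/{n}0.png',d['img'][:,:,::-1])
    print(n,d['fovy'],d['cx'],d['cy'],np.round(d['R'],3).tolist(),np.round(d['t'],3).tolist(),(d['range_z']>0).mean())
E
```

```text
pics
time 0.0
joint_positions [-1.316, 0.427, 0.074, 1.607, -0.034, 1.111, -0.067]
qvel [-0.0, 0.0, -0.001, -0.0, -0.0, 0.002, 0.0]
joint_efforts [-0.0, -94.985, 3.761, -46.351, 0.019, 0.01, 0.0]
tool_pos [0.265, 0.62, 0.231]
tool_rot [[-0.92, 0.393, -0.0], [0.393, 0.92, -0.001], [-0.0, -0.001, -1.0]]
wrist_force [-0.637, -0.312, 0.801]
wrist_torque [-0.013, -0.012, 0.003]
finger_force 0.0
opening 0.085
scene 55.88449184003567 330.7132906829053 235.6996534509709 [[0.723, 0.691, 0.01], [0.384, -0.389, -0.837], [-0.574, 0.61, -0.546]] [-0.425, -0.161, 1.404] 0.9957063802083334
top 56.77540070518323 320.66162419704943 234.08564042970605 [[0.03, -0.999, 0.021], [-0.99, -0.032, -0.139], [0.139, -0.016, -0.99]] [-0.001, 0.588, 0.886] 0.9959537760416667
```

View pics/scene0.png

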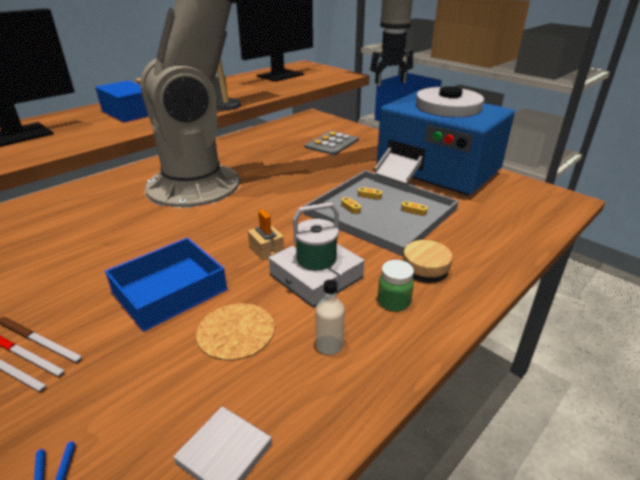

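View pics/top0.png

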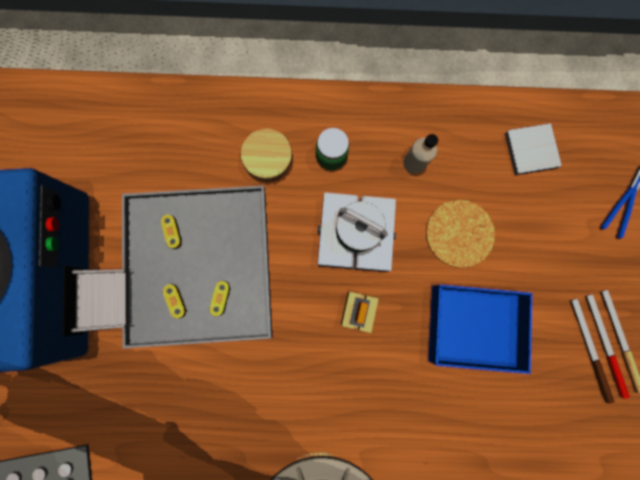

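The scene view shows the machine and tray (three castings at about (350,205), (370,192), (413,208)), canister on the jaws (317,245), gauge in its holder (265,235), tote (167,283) and mat (235,330). The top view shows castings at (171,232), (173,300), (219,298), canister (361,226), mat (461,233), gauge (360,312) and tote (482,328).

```bash
cat > h.py <<'E'
from station import *
import numpy as np, cv2
def grab(n):
    d=get_image(n); return d
def load(f): return dict(np.load(f))
def foc(d): return 240/np.tan(np.radians(float(d['fovy']))/2)
def cloud(d):
    f=foc(d); v,u=np.mgrid[:480,:640]; z=d['range_z'].astype(float)
    P=np.stack([(u-d['cx'])/f*z,(v-d['cy'])/f*z,z],-1)
    W=(P-d['t'])@d['R']; W[z==0]=np.nan; return W
def plane(d,uv,h):
    uv=np.atleast_2d(np.array(uv,float)); f=foc(d)
    r=np.c_[(uv[:,0]-d['cx'])/f,(uv[:,1]-d['cy'])/f,np.ones(len(uv))]@d['R']
    c=-d['R'].T@d['t']; return c+r*((h-c[2])/r[:,2])[:,None]
def hsv(d): return cv2.cvtColor(d['img'],cv2.COLOR_RGB2HSV).astype(int)
def blobs(m,amin=40):
    n,l,s,c=cv2.connectedComponentsWithStats(m.astype(np.uint8))
    return [(l==i) for i in range(1,n) if s[i,4]>=amin]
def rect(d,m,h):
    "min-area rectangle of a mask cast on plane z=h: centre, sides (mm), long side yaw deg"
    v,u=np.nonzero(m); W=plane(d,np.c_[u,v],h)[:,:2]*1000
    (c,s,a)=cv2.minAreaRect(W.astype(np.float32))
    if s[0]<s[1]: s=(s[1],s[0]); a+=90
    a=(a+90)%180-90
    return np.round(c,1),np.round(s,1),round(a,1)
def castings(d):
    H=hsv(d); m=(H[...,0]>20)&(H[...,0]<36)&(H[...,1]>140)&(H[...,2]>90)
    W=cloud(d); m&=(W[...,1]>0.05)&(W[...,2]<.06)
    m=cv2.morphologyEx(m.astype(np.uint8),cv2.MORPH_CLOSE,np.ones((5,5)))
    return [rect(d,b,.025) for b in blobs(m)]
def go(x,y,z,yaw=None):
    "shift (cm, tool axes) and turn (deg) from the present pose to TCP x,y,z (mm), tool-y line at yaw deg, pointing down"
    o=get_obs(); R=np.array(o['tool_rot']); p=np.array(o['tool_pos'])*1000
    s=R.T@(np.array([x,y,z])-p)/10
    cur=np.degrees(np.arctan2(R[1,1],R[0,1]))
    if yaw is None: yaw=cur
    t=np.radians(yaw); best=None
    for k in (0,np.pi):
        yv=np.array([np.cos(t+k),np.sin(t+k),0]); zv=np.array([0,0,-1.]); G=np.c_[np.cross(yv,zv),yv,zv]
        w=np.degrees(cv2.Rodrigues(R.T@G)[0].ravel())
        if best is None or np.linalg.norm(w)<np.linalg.norm(best): best=w
    print('shift cm',np.round(s,2),'turn deg',np.round(best,1),'curyaw',round(cur,1),'t',round(o['time'],2),'j7',np.round(o['joint_positions'][6],2),'p',np.round(p,1))
E
python3 - <<'E'
from h import *
d=load('pics/top0.npz'); W=cloud(d); H=hsv(d); Z=W[...,2]
print('castings',castings(d))
def box(u0,u1,v0,v1):
    m=np.zeros((480,640),bool); m[v0:v1,u0:u1]=1; return m
# jaw block
jb=box(300,410,180,285)
m=jb&(abs(Z-.05)<.012)&(H[...,1]<60); print('jaw',rect(d,blobs(m,200)[0]|m,.05), np.nanmedian(Z[m]))
for v in range(252,270,3): print(v, (Z[v,350:366]*1000).round().astype(int), H[v,350:366,2])
m=jb&(Z>.165); v,u=np.nonzero(m); print('handle',rect(d,m,.185),np.nanmax(Z[m]),np.nanmean(W[m],0)*1000, m.sum())
m=jb&(Z>.11)&(Z<.135); print('lid',np.nanmean(W[m],0)*1000,rect(d,m,.125))
cork=box(415,505,190,275)&(H[...,1]>90)&(H[...,0]>13)&(Z<.02)&(H[...,2]>150); print('cork',rect(d,blobs(cork,500)[0],.006))
hb=box(335,385,285,340)
m=hb&(Z>.03)&(Z<.056); print('holder',rect(d,m,.046))
m=hb&(Z>.085); print('ghandle',rect(d,m,.102),np.nanmedian(W[m],0)*1000,m.sum())
m=box(420,545,275,385)&(H[...,0]>100)&(H[...,0]<130)&(H[...,1]>120)
print('tote all',rect(d,m,.06)); mm=m&(Z>.05); print('tote rim',rect(d,mm,.06),np.nanmedian(W[m&(Z<.02)],0)*1000)
m=box(115,280,180,355)&(Z>.018)&(Z<.04)&(H[...,1]<60); print('tray',rect(d,m,.028))
for n,b in [('bottle',box(400,445,125,180)),('jar',box(310,355,120,172)),('wood',box(235,300,125,185))]:
    m=b&(Z>.03); print(n,np.nanmin(W[m],0)*1000,np.nanmax(W[m],0)*1000)
E
```

```text
castings [(array([585.9, 334.9]), array([72.3, 28.5]), 18.8), (array([449.2, 223.4]), array([69.6, 28.5]), -11.8), (array([441.1, 317.3]), array([71. , 28.4]), 24.7)]
jaw (array([594.6, -56.1]), array([156.5, 151.1]), 86.7) 0.051045581720695704
252 [50 54 47 44 54 60 63 64 62 58 56 57 50 50 51 50] [124 105  82  57  38  29  32  45  57  68  78  86  94 105 113 119]
255 [52 51 47  8  7 11 30 49 49 52 48 52 55 52 51 48] [183 167 139  96  55  40  59  97 125 143 153 157 159 166 176 185]
258 [52 51 49  9  9 14 37 48 51 51 50 51 51 50 51 53] [188 174 152 111  71  55  85 134 163 180 191 194 195 195 195 195]
261 [50 47 44  7  8 18 43 50 54 50 49 48 52 53 52 52] [188 169 145 107  72  61  92 139 165 184 193 195 194 194 195 195]
264 [52 50 48  7  9 24 44 48 51 52 47 49 49 55 50 52] [182 165 139 101  69  67 105 146 169 185 193 194 195 194 195 195]
267 [48 48 11 10 10 27 49 49 51 51 48 47 52 51 51 50] [ 95  95  89  77  63  66  91 116 131 144 151 153 157 161 166 169]
handle (array([593.9, -55.1]), array([93.3, 12.6]), 63.1) 0.1911541581696317 [594.77354756 -55.64402962 182.71567637] 293
lid [592.5746728  -54.73848376 126.34349641] (array([594.3, -55.2]), array([92.8, 91.5]), 0.6)
cork (array([ 605.9, -288.8]), array([151.2, 149.5]), 16.0)
holder (array([429.9, -65.4]), array([70. , 61.4]), -11.7)
ghandle (array([430. , -63.6]), array([39.7, 15.7]), -12.2) [429.9559417  -63.93986062 102.50186407] 174
tote all (array([ 406.1, -307.3]), array([201.5, 158.1]), 86.8)
tote rim (array([ 405.8, -311.9]), array([192.5, 158. ]), 86.7) [ 402.48868448 -323.98183652    6.26000257]
tray (array([517. , 282.8]), array([318.1, 311.3]), 5.4)
bottle [ 734.17253337 -210.80599867   30.14648592] [ 785.7903277  -159.8962935   153.79940263]
jar [734.67093671 -34.56892998  30.21066944] [802.30709406  35.55556934  90.7471218 ]
wood [701.94312369  85.85022816  30.12910577] [810.76850223 194.78571102  54.08248777]
```

```bash
python3 -c "
from h import *
go(280,420,280); go(480,120,280); go(594,-55,260); go(594,-55,200,-26.9)"
```

```text
shift cm [ -9.24 -17.85  -4.91] turn deg [-0.1  0.   0. ] curyaw 66.9 t 0.1 j7 -0.07 p [265.1 620.4 230.7]
shift cm [-39.42 -37.58  -4.89] turn deg [-0.1  0.   0. ] curyaw 66.9 t 0.1 j7 -0.07 p [265.1 620.4 230.7]
shift cm [-56.78 -49.19  -2.87] turn deg [-0.1  0.   0. ] curyaw 66.9 t 0.1 j7 -0.07 p [265.1 620.4 230.7]
shift cm [-56.78 -49.18   3.13] turn deg [ -0.1  -0.  -86.2] curyaw 66.9 t 0.1 j7 -0.07 p [265.1 620.4 230.7]
```

Emit:
drive_tool:
  plan:
    - [[-1.8, -3.6, -1], [0, 0, 0], 1]
    - [[-1.8, -3.6, -1], [0, 0, 0], 1]
    - [[-1.8, -3.6, -1], [0, 0, 0], 1]
    - [[-1.8, -3.6, -1], [0, 0, 0], 1]
    - [[-1.8, -3.6, -1], [0, 0, 0], 1]
    - [[-3.8, -2.5, 0], [0, 0, 0], 1]
    - [[-3.8, -2.5, 0], [0, 0, 0], 1]
    - [[-3.8, -2.5, 0], [0, 0, 0], 1]

```text
time: 1.1
tool_pos: [0.3531, 0.3046, 0.2813]
tool_rot: [[-0.92, 0.393, -0.0], [0.393, 0.92, 0.0], [0.0, 0.0, -1.0]]
wrist_force: [0.7, 0.3, 0.1]
opening: 0.085
finger_force: 0.0
```

Emit:
drive_tool:
  plan:
    - [[-3.8, -2.5, 0], [0, 0, 0], 1]
    - [[-3.8, -2.5, 0], [0, 0, 0], 1]
    - [[-3.8, -2.5, 0], [0, 0, 0], 1]
    - [[-3.8, -2.5, 0], [0, 0, 0], 1]
    - [[-3.8, -2.5, 0], [0, 0, 0], 1]
    - [[-3.8, -2.5, 0], [0, 0, 0], 1]
    - [[-3.8, -2.5, 0], [0, 0, 0], 1]
    - [[-3.8, -2.5, 0], [0, 0, 0], 1]

```text
time: 2.1
tool_pos: [0.5541, 0.0014, 0.2812]
tool_rot: [[-0.92, 0.393, -0.0], [0.393, 0.92, 0.0], [0.0, -0.0, -1.0]]
wrist_force: [0.2, 0.7, 0.1]
opening: 0.0852
finger_force: 0.0
```

Emit:
drive_tool:
  plan:
    - [[0, 0, 0], [0, 0, -10], 1]
    - [[0, 0, 0], [0, 0, -10], 1]
    - [[0, 0, 0], [0, 0, -10], 1]
    - [[0, 0, 0], [0, 0, -10], 1]
    - [[0, 0, 0], [0, 0, -10], 1]
    - [[0, 0, 0], [0, 0, -10], 1]
    - [[0, 0, 0], [0, 0, -10], 1]
    - [[0, 0, 0], [0, 0, -10], 1]

```text
time: 3.1
tool_pos: [0.5533, 0.0026, 0.2811]
tool_rot: [[-0.542, -0.84, -0.001], [-0.84, 0.542, -0.0], [0.0, 0.0, -1.0]]
wrist_force: [-0.6, 1.0, -1.0]
opening: 0.0855
finger_force: 0.0
```

```bash
python3 -c "
from h import *
go(594,-55.3,240,-26.9); go(594,-55.3,161,-26.9)
d=grab('wrist'); cv2.imwrite('pics/w1.png',d['img'][:,:,::-1]); np.savez('pics/w1.npz',**d)"
```

```text
shift cm [ 2.67 -6.56  4.1 ] turn deg [ 0.  -0.  -5.9] curyaw 147.2 t 3.1 j7 2.53 p [553.3   2.6 281.1]
shift cm [ 2.66 -6.56 12.  ] turn deg [ 0.  -0.  -5.9] curyaw 147.2 t 3.1 j7 2.53 p [553.3   2.6 281.1]
```

```bash
python3 - <<'E'
s=open('h.py').read()
i=s.index('    t=np.radians(yaw); best'); 
s=s[:i]+'''    az=np.degrees(np.arctan2(y,x)); rel=(yaw-az+90)%180-90; j7=np.degrees(o['joint_positions'][6])
    # j7 ~ yaw - azimuth; keep it within +-90
    az0=np.degrees(np.arctan2(p[1],p[0]))
    turn=-((rel+az)-(j7+2+az0)) if abs(rel)<=90 else None
    zt=R.T@np.array([0,0,-1.])
    print('shift cm',np.round(s,2),'turnz',round(turn,1),'tilt',np.round(np.degrees([-zt[1],zt[0]]),2),'curyaw',round(cur,1),'t',round(o['time'],2),'j7',round(j7,1),'p',np.round(p,1))
'''
open('h.py','w').write(s)
E
python3 -c "
from h import *
go(594,-55.3,240,-26.9)"
```

```text
shift cm [ 2.73 -6.53  4.11] turnz 174.6 tilt [ 0.02 -0.02] curyaw 147.7 t 3.15 j7 145.4 p [553.4   2.7 281.1]
```

View pics/w1.png

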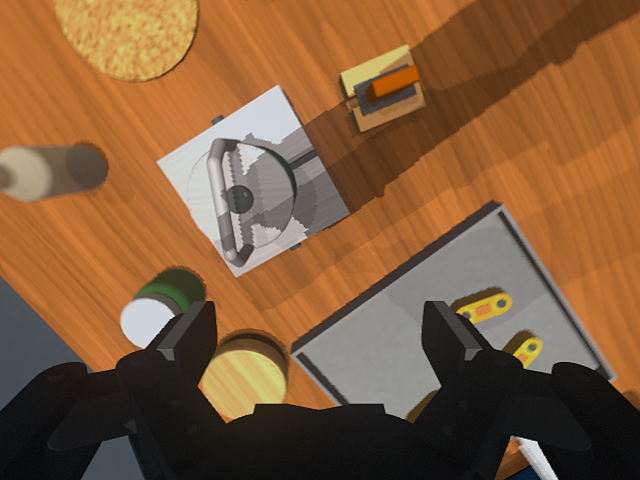

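Wrist view: canister at about (240,200) with its handle bar from (220,145) to (238,255), gauge at (390,85), no surprises. Joint 7 is near its limit, so I take the half turn the other way.

Emit:
drive_tool:
  plan:
    - [[1.4, -3.25, 2], [0, 0, 0], 1]
    - [[1.35, -3.25, 2], [0, 0, 0], 1]
    - [[0, 0, 0], [0, 0, 10], 1]
    - [[0, 0, 0], [0, 0, 10], 1]
    - [[0, 0, 0], [0, 0, 10], 1]
    - [[0, 0, 0], [0, 0, 10], 1]
    - [[0, 0, 0], [0, 0, 10], 1]
    - [[0, 0, 0], [0, 0, 10], 1]

```text
time: 4.15
tool_pos: [0.5928, -0.0559, 0.2411]
tool_rot: [[-0.998, 0.064, -0.0], [0.064, 0.998, -0.0], [0.0, -0.0, -1.0]]
wrist_force: [-0.6, -0.1, -0.6]
opening: 0.0855
finger_force: 0.0
```

Emit:
drive_tool:
  plan:
    - [[0, 0, 0], [0, 0, 10], 1]
    - [[0, 0, 0], [0, 0, 10], 1]
    - [[0, 0, 0], [0, 0, 10], 1]
    - [[0, 0, 0], [0, 0, 10], 1]
    - [[0, 0, 0], [0, 0, 10], 1]
    - [[0, 0, 0], [0, 0, 10], 1]
    - [[0, 0, 0], [0, 0, 10], 1]
    - [[0, 0, 0], [0, 0, 10], 1]

```text
time: 5.15
tool_pos: [0.5928, -0.0558, 0.2412]
tool_rot: [[-0.111, 0.994, -0.0], [0.994, 0.111, -0.0], [0.0, -0.0, -1.0]]
wrist_force: [-0.5, -0.1, 0.5]
opening: 0.0852
finger_force: 0.0
```

Emit:
drive_tool:
  plan:
    - [[0, 0, 0], [0, 0, 10], 1]
    - [[0, 0, 0], [0, 0, 10], 1]
    - [[0, 0, 0], [0, 0, 10], 1]
    - [[0, 0, 0], [0, 0, 4.6], 1]
    - [[0, 0, 0], [0, 0, 0], 1]
    - [[0, 0, 0], [0, 0, 0], 1]
    - [[0, 0, 0], [0, 0, 0], 1]
    - [[0, 0, 0], [0, 0, 0], 1]

```text
time: 6.15
tool_pos: [0.5929, -0.056, 0.2414]
tool_rot: [[0.465, 0.885, 0.0], [0.885, -0.465, 0.0], [0.0, -0.0, -1.0]]
wrist_force: [-0.6, -0.2, 0.3]
opening: 0.0857
finger_force: 0.0
```

```bash
python3 -c "
from h import *
go(594,-55.3,161,-26.9)"
```

```text
shift cm [0.11 0.06 8.04] turnz 21.2 tilt [-0.   -0.02] curyaw -27.7 t 6.15 j7 -2.3 p [592.9 -56.  241.4]
```

Emit:
drive_tool:
  plan:
    - [[0.1, 0, 2.0], [0, 0, -0.8], 1]
    - [[0, 0, 2.0], [0, 0, 0], 1]
    - [[0, 0, 2.0], [0, 0, 0], 1]
    - [[0, 0, 2.0], [0, 0, 0], 1]
    - [[0, 0, 0], [0, 0, 0], 0]
    - [[0, 0, 0], [0, 0, 0], 0]
    - [[0, 0, 0], [0, 0, 0], 0]
    - [[0, 0, 0], [0, 0, 0], 0]
  force: 60

```text
time: 7.15
tool_pos: [0.5937, -0.055, 0.1618]
tool_rot: [[0.453, 0.892, 0.001], [0.892, -0.453, 0.0], [0.0, 0.001, -1.0]]
wrist_force: [1.7, -1.4, 0.7]
opening: 0.0124
finger_force: 0.7
```

Emit:
drive_tool:
  plan:
    - [[0, 0, 0], [0, 0, 0], 0]
    - [[0, 0, 0], [0, 0, 0], 0]
    - [[0, 0, 0], [0, 0, 0], 0]
    - [[0, 0, 0], [0, 0, 0], 0]
    - [[0, 0, -0.5], [0, 0, 0], 0]
    - [[0, 0, -0.5], [0, 0, 0], 0]
    - [[0, 0, -1], [0, 0, 0], 0]
    - [[0, 0, -1], [0, 0, 0], 0]

```text
time: 8.15
tool_pos: [0.5933, -0.055, 0.192]
tool_rot: [[0.453, 0.891, -0.0], [0.891, -0.453, -0.0], [-0.0, -0.0, -1.0]]
wrist_force: [0.5, -0.7, -3.4]
opening: 0.0078
finger_force: 58.5
```

```bash
python3 - <<'E'
s=open('h.py').read()
i=s.index('    az=np.degrees'); 
s=s[:i]+'''    j7=np.degrees(o['joint_positions'][6]); daz=np.degrees(np.arctan2(y,x)-np.arctan2(p[1],p[0]))
    c=[yaw-cur+180*k for k in range(-3,4)]
    c=[a for a in c if abs(j7+a-daz)<110]; turn=-min(c,key=abs)
    zt=R.T@np.array([0,0,-1.])
    print('shift cm',np.round(s,2),'turnz',round(turn,1),'tilt',np.round(np.degrees([-zt[1],zt[0]]),2),'curyaw',round(cur,1),'t',round(o['time'],2),'j7',round(j7,1),'p',np.round(p,1))
'''
open('h.py','w').write(s)
E
python3 -c "
from h import *
go(606,-289,230);go(606,-289,118)"
```

```text
shift cm [-20.29  11.73  -3.8 ] turnz -0.0 tilt [-0.01  0.  ] curyaw -26.9 t 8.15 j7 0.7 p [593.3 -55.  192. ]
shift cm [-20.29  11.73   7.4 ] turnz -0.0 tilt [-0.01  0.  ] curyaw -26.9 t 8.15 j7 0.7 p [593.3 -55.  192. ]
```

Emit:
drive_tool:
  plan:
    - [[-1.3, 0.75, -0.5], [0, 0, 0], 0]
    - [[-2.6, 1.5, 0], [0, 0, 0], 0]
    - [[-3, 1.75, 0], [0, 0, 0], 0]
    - [[-3.3, 1.9, 0], [0, 0, 0], 0]
    - [[-3.3, 1.9, 0], [0, 0, 0], 0]
    - [[-3, 1.75, 0], [0, 0, 0], 0]
    - [[-2.4, 1.4, 0], [0, 0, 0], 0]
    - [[-1.4, 0.8, 0], [0, 0, 0], 0]

```text
time: 9.15
tool_pos: [0.6054, -0.2918, 0.1965]
tool_rot: [[0.455, 0.891, -0.0], [0.891, -0.455, -0.001], [-0.001, 0.0, -1.0]]
wrist_force: [-0.1, 0.7, -4.0]
opening: 0.0078
finger_force: 58.5
```

Emit:
drive_tool:
  plan:
    - [[0, 0, 0.5], [0, 0, 0], 0]
    - [[0, 0, 1.5], [0, 0, 0], 0]
    - [[0, 0, 1.5], [0, 0, 0], 0]
    - [[0, 0, 1.5], [0, 0, 0], 0]
    - [[0, 0, 1], [0, 0, 0], 0]
    - [[0, 0, 0.6], [0, 0, 0], 0]
    - [[0, 0, 0.4], [0, 0, 0], 0]
    - [[0, 0, 0], [0, 0, 0], 0]

```text
time: 10.15
tool_pos: [0.6062, -0.2893, 0.1263]
tool_rot: [[0.453, 0.891, -0.0], [0.891, -0.453, -0.0], [-0.0, -0.0, -1.0]]
wrist_force: [-0.2, 0.5, -3.3]
opening: 0.0078
finger_force: 58.5
```

```bash
python3 -c "
from h import *
go(606,-289,118)
d=grab('top'); cv2.imwrite('pics/t2.png',d['img'][150:390,270:590,::-1].repeat(2,0).repeat(2,1)); np.savez('pics/t2.npz',**d)"
```

```text
shift cm [ 0.02 -0.03  0.83] turnz -0.0 tilt [-0.  0.] curyaw -26.9 t 10.15 j7 23.3 p [ 606.2 -289.3  126.3]
```

View pics/t2.png

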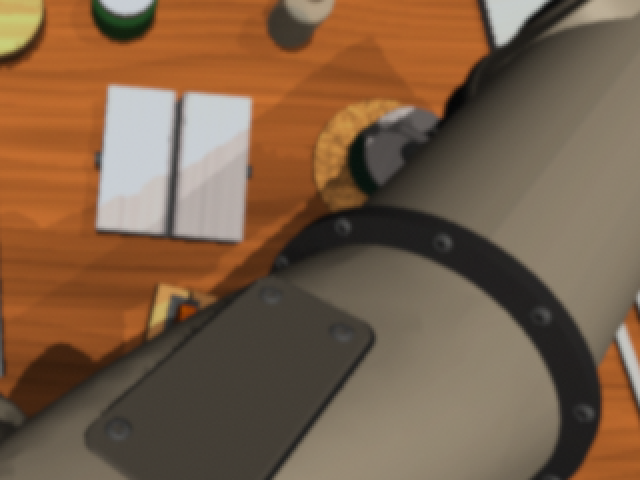

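The crop shows the canister held over the mat (crop (395,150)); the jaw gap is fully visible, from (180,95) to (172,235).

Emit:
drive_tool:
  plan:
    - [[0, 0, 0.3], [0, 0, 0], 0]
    - [[0, 0, 0.25], [0, 0, 0], 0]
    - [[0, 0, 0.2], [0, 0, 0], 0]
    - [[0, 0, 0.1], [0, 0, 0], 0]
    - [[0, 0, 0.05], [0, 0, 0], 0]
    - [[0, 0, 0], [0, 0, 0], 0]
    - [[0, 0, 0], [0, 0, 0], 0]
    - [[0, 0, 0], [0, 0, 0], 0]

```text
time: 11.2
tool_pos: [0.6067, -0.2895, 0.1178]
tool_rot: [[0.453, 0.891, 0.001], [0.891, -0.453, -0.001], [0.0, 0.001, -1.0]]
wrist_force: [3.0, -1.6, 7.0]
opening: 0.0079
finger_force: 59.5
```

```bash
python3 - <<'E'
from h import *
d=load('pics/t2.npz'); W=cloud(d); H=hsv(d); Z=W[...,2]; m=np.zeros((480,640),bool); m[185:275,310:400]=1
b=m&(H[...,1]<70)&(H[...,2]>50)&(Z>.035)&(Z<.07); b=cv2.morphologyEx(b.astype(np.uint8),cv2.MORPH_CLOSE,np.ones((7,7)))
b=max(blobs(b),key=lambda q:q.sum()); print('jaw',rect(d,b,.05))
# gap centre per row: darkness-weighted centroid, cast on jaw top
pts=[]
for v in range(200,262,3):
    u=np.arange(350,366); r=H[v,350:366,2].astype(float); base=np.minimum(np.median(r[:5]),np.median(r[-5:])); w=np.clip(base*.8-r,0,None)
    pts.append((np.sum(u*w)/w.sum(),v))
P=plane(d,pts,.05)*1000
k=np.polyfit(P[:,0],P[:,1],1); r=P[:,1]-np.polyval(k,P[:,0]); print('gap y at x=594:',np.polyval(k,594),'yaw',np.degrees(np.arctan(k[0])),'res',r.std(),P[[0,-1]])
o=get_obs(); print(o['wrist_force'],o['tool_pos'])
E
```

```text
jaw (array([594.5, -55.2]), array([158.5, 151.3]), 86.7)
gap y at x=594: -56.851005225773136 yaw -3.358066519545941 res 0.2225948646883517 [[661.11905213 -61.45841407  50.        ]
 [535.03114038 -53.44410943  50.        ]]
[ 3.00529536 -1.58541383  6.9984867 ] [ 0.60668099 -0.28951223  0.11783508]
```

Emit:
drive_tool:
  plan:
    - [[0, 0, 0], [0, 0, 0], 0.5]
    - [[0, 0, 0], [0, 0, 0], 1]
    - [[0, 0, 0], [0, 0, 0], 1]
    - [[0, 0, 0], [0, 0, 0], 1]
    - [[0, 0, -1], [0, 0, 0], 1]
    - [[0, 0, -3], [0, 0, 0], 1]
    - [[0, 0, -4], [0, 0, 0], 1]
    - [[0, 0, -3], [0, 0, 0], 1]

```text
time: 12.2
tool_pos: [0.6063, -0.2896, 0.2297]
tool_rot: [[0.453, 0.891, 0.001], [0.891, -0.453, -0.001], [0.0, 0.001, -1.0]]
wrist_force: [0.4, 0.5, 0.5]
opening: 0.0852
finger_force: 0.0
```

```bash
python3 -c "
from h import *
go(430,-64,160,78)
d=grab('wrist'); np.savez('pics/w3.npz',**d); cv2.imwrite('pics/w3.png',d['img'][:,:,::-1])"
```

```text
shift cm [ 12.12 -25.95   6.94] turnz 75.0 tilt [ 0.07 -0.  ] curyaw -27.0 t 12.2 j7 19.4 p [ 606.3 -289.6  229.7]
```

View pics/w3.png

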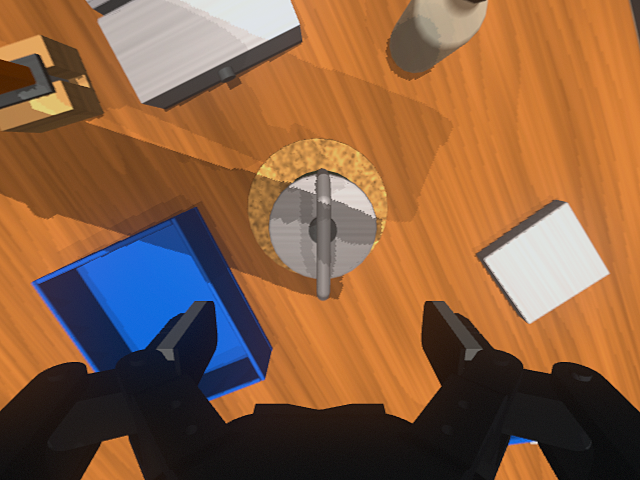

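The canister stands upright at (323,230) on the mat and has been released. Now the gauge.

Emit:
drive_tool:
  plan:
    - [[2, -4.3, 0], [0, 0, 0], 1]
    - [[2, -4.3, 0], [0, 0, 0], 1]
    - [[2, -4.3, 0], [0, 0, 0], 1]
    - [[2, -4.3, 0], [0, 0, 0], 1]
    - [[2, -4.3, 0], [0, 0, 0], 1]
    - [[2.1, -4.4, 0], [0, 0, 0], 1]
    - [[0, 0, 1], [0, 0, 10], 1]
    - [[0, 0, 1], [0, 0, 10], 1]

```text
time: 13.25
tool_pos: [0.4495, -0.0872, 0.2132]
tool_rot: [[0.734, 0.679, 0.004], [0.679, -0.734, 0.0], [0.003, 0.003, -1.0]]
wrist_force: [-0.2, 0.8, -0.1]
opening: 0.0854
finger_force: 0.0
```

Emit:
drive_tool:
  plan:
    - [[0, 0, 1], [0, 0, 10], 1]
    - [[0, 0, 1], [0, 0, 10], 1]
    - [[0, 0, 0], [0, 0, 10], 1]
    - [[0, 0, 0], [0, 0, 10], 1]
    - [[0, 0, 0], [0, 0, 10], 1]
    - [[0, 0, 0], [0, 0, 5], 1]
    - [[0, 0, 0], [0, 0, 0], 1]
    - [[0, 0, 0], [0, 0, 0], 1]

```text
time: 14.25
tool_pos: [0.4493, -0.0888, 0.193]
tool_rot: [[0.978, -0.208, 0.002], [-0.208, -0.978, -0.003], [0.003, 0.003, -1.0]]
wrist_force: [0.9, -0.6, -0.4]
opening: 0.0855
finger_force: 0.0
```

```bash
python3 - <<'E'
from h import *
go(430,-64,62,78)
d=grab('wrist'); np.savez('pics/w4.npz',**d); cv2.imwrite('pics/w4.png',d['img'][:,:,::-1])
H=hsv(d); W=cloud(d); Z=W[...,2]
m=(H[...,0]<18)&(H[...,1]>150)&(Z>.095)&(Z<.108)
b=max(blobs(m),key=lambda q:q.sum()); print('handle',rect(d,b,.102),np.nanmean(W[b],0)*1000,b.sum())
E
```

```text
shift cm [-2.44 -2.06 13.08] turnz 0.0 tilt [ 0.15 -0.17] curyaw -102.0 t 14.25 j7 -72.7 p [449.3 -88.8 193. ]
handle (array([432.4, -64.5]), array([40.7, 13.6]), -12.8) [432.10698551 -64.44109522 100.47253829] 1021
```

View pics/w4.png

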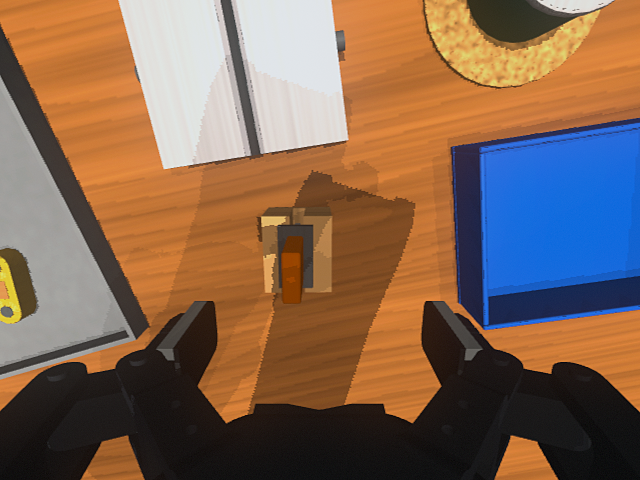

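Gauge handle at (291,270), between holder walls, blade in the slot; the tote at right is clear of the fingers. Descend and grip.

Emit:
drive_tool:
  plan:
    - [[-1.2, -1.05, 0], [0.15, -0.15, 0], 1]
    - [[-1.15, -1.05, 0], [0, 0, 0], 1]
    - [[0, 0, 3], [0, 0, 0], 1]
    - [[0, 0, 4], [0, 0, 0], 1]
    - [[0, 0, 3], [0, 0, 0], 1]
    - [[0, 0, 2], [0, 0, 0], 1]
    - [[0, 0, 1], [0, 0, 0], 1]
    - [[0, 0, 0], [0, 0, 0], 1]

```text
time: 15.3
tool_pos: [0.4306, -0.0636, 0.0627]
tool_rot: [[0.978, -0.209, -0.0], [-0.209, -0.978, -0.001], [-0.0, 0.001, -1.0]]
wrist_force: [0.1, -0.5, 0.4]
opening: 0.0851
finger_force: 0.0
```

```bash
python3 -c "
from h import *
go(431,-64,62,77.7)"
```

```text
shift cm [0.05 0.03 0.07] turnz 0.2 tilt [0.04 0.01] curyaw -102.1 t 15.3 j7 -67.0 p [430.6 -63.6  62.7]
```

Close, then lift 70 mm straight up.

Emit:
drive_tool:
  plan:
    - [[0, 0, 0], [0, 0, 0], 0]
    - [[0, 0, 0], [0, 0, 0], 0]
    - [[0, 0, 0], [0, 0, 0], 0]
    - [[0, 0, 0], [0, 0, 0], 0]
    - [[0, 0, 0], [0, 0, 0], 0]
    - [[0, 0, 0], [0, 0, 0], 0]
    - [[0, 0, 0], [0, 0, 0], 0]
    - [[0, 0, 0], [0, 0, 0], 0]
  force: 60

```text
time: 16.3
tool_pos: [0.4308, -0.0632, 0.063]
tool_rot: [[0.978, -0.209, 0.0], [-0.209, -0.978, 0.0], [0.0, -0.0, -1.0]]
wrist_force: [-1.4, 1.4, 9.1]
opening: 0.0139
finger_force: 58.3
```

Emit:
drive_tool:
  plan:
    - [[0, 0, -0.5], [0, 0, 0], 0]
    - [[0, 0, -1], [0, 0, 0], 0]
    - [[0, 0, -1.5], [0, 0, 0], 0]
    - [[0, 0, -1.5], [0, 0, 0], 0]
    - [[0, 0, -1.5], [0, 0, 0], 0]
    - [[0, 0, -1], [0, 0, 0], 0]
    - [[0, 0, -0.5], [0, 0, 0], 0]
    - [[0, 0, 0], [0, 0, 0], 0]

```text
time: 17.3
tool_pos: [0.4308, -0.063, 0.1379]
tool_rot: [[0.978, -0.209, 0.001], [-0.209, -0.978, -0.0], [0.001, -0.0, -1.0]]
wrist_force: [-0.3, -0.1, -1.8]
opening: 0.0136
finger_force: 58.5
```

```bash
python3 -c "
from h import *
go(594,-56,137,86.7)"
```

```text
shift cm [15.82 -4.1   0.1 ] turnz -8.8 tilt [-0.   -0.03] curyaw -102.1 t 17.3 j7 -77.1 p [430.8 -63.  137.9]
```

Emit:
drive_tool:
  plan:
    - [[1.3, -0.3, 0], [0, 0, -2], 0]
    - [[2.4, -0.55, 0], [0, 0, -2], 0]
    - [[3, -0.65, 0], [0, 0, -2], 0]
    - [[3, -0.6, 0], [0, 0, -2], 0]
    - [[3, -0.5, 0], [0, 0, -0.8], 0]
    - [[2, -0.35, 0], [0, 0, 0], 0]
    - [[0.8, -0.1, 0], [0, 0, 0], 0]
    - [[0, 0, 0], [0, 0, 0], 0]

```text
time: 18.3
tool_pos: [0.5877, -0.0515, 0.1372]
tool_rot: [[0.998, -0.058, -0.001], [-0.058, -0.998, -0.001], [-0.001, 0.001, -1.0]]
wrist_force: [0.2, -0.5, -1.3]
opening: 0.0132
finger_force: 58.6
```

```bash
python3 - <<'E'
from h import *
go(594,-56,115,86.7)
d=grab('wrist'); np.savez('pics/w5.npz',**d); cv2.imwrite('pics/w5.png',d['img'][:,:,::-1])
E
```

```text
shift cm [0.65 0.41 2.22] turnz -0.0 tilt [0.05 0.04] curyaw -93.3 t 18.3 j7 -66.2 p [587.7 -51.5 137.2]
```

View pics/w5.png

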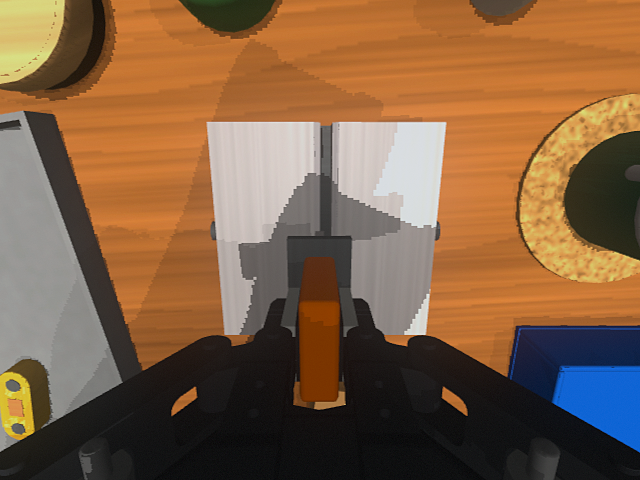

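The gauge is held upright, with its shoulder plate at columns 288–352 (row 245) above the gap, which is seen at column 326, rows 125–235. I measure both in this same view.

```bash
python3 - <<'E'
from h import *
d=load('pics/w5.npz'); V=hsv(d)[...,2].astype(float)
pts=[]
for v in range(130,172,4):
    g=np.gradient(cv2.GaussianBlur(V[v:v+1,305:347],(5,1),0)[0]); l=np.argmin(g[:21]); r=21+np.argmax(g[21:]); pts.append((305+(l+r)/2,v,l+305,r+305))
pts=np.array(pts); print(pts[[0,-1]])
P=plane(d,pts[:,:2],.05)*1000; k=np.polyfit(P[:,0],P[:,1],1); print('gap y@594',np.polyval(k,594),'@661',np.polyval(k,661),'yaw',np.degrees(np.arctan(k[0])))
print('width',np.abs(plane(d,pts[:1,[2,1]],.05)-plane(d,pts[:1,[3,1]],.05))*1000)
m=[]
for v in range(242,258,3):
    row=V[v,275:366]; g=np.gradient(cv2.GaussianBlur(row[None],(5,1),0)[0]); l=275+np.argmin(g[:30]); r=275+60+np.argmax(g[60:]); m.append((l,r,v))
m=np.array(m); print(m.tolist())
c=np.c_[(m[:,0]+m[:,1])/2,m[:,2]]; print(np.round(plane(d,c,.126)*1000,1)[:,:2].tolist())
print(np.round(plane(d,[[288,240],[352,240]],.126)*1000,1)); print(get_obs()['tool_pos'])
E
```

```text
[[326. 130. 320. 332.]
 [326. 170. 320. 332.]]
gap y@594 -56.18230249650277 @661 -60.019145192339124 yaw -3.27753811663451
width [[0.43641501 7.50893134 0.        ]]
[[286, 351, 242], [286, 351, 245], [286, 351, 248], [287, 351, 251], [287, 351, 254], [287, 351, 257]]
[[614.3, -52.7], [612.9, -52.6], [611.5, -52.5], [610.0, -52.6], [608.6, -52.6], [607.1, -52.5]]
[[616.1 -38.8 126. ]
 [614.4 -68.  126. ]]
[ 0.58740246 -0.05146162  0.13739088]
```

Emit:
drive_tool:
  plan:
    - [[0.35, 0.2, 0], [0, 0, 0], 0]
    - [[0.3, 0.23, 0], [0, 0, 0], 0]
    - [[0, 0, 0.8], [0, 0, 0], 0]
    - [[0, 0, 0.8], [0, 0, 0], 0]
    - [[0, 0, 0.8], [0, 0, 0], 0]
    - [[0, 0, 0.6], [0, 0, 0], 0]
    - [[0, 0, 0], [0, 0, 0], 0]
    - [[0, 0, 0], [0, 0, 0], 0]

```text
time: 19.35
tool_pos: [0.5946, -0.0559, 0.1079]
tool_rot: [[0.998, -0.058, 0.0], [-0.058, -0.998, -0.0], [0.0, 0.0, -1.0]]
wrist_force: [0.3, 0.2, -1.0]
opening: 0.0134
finger_force: 58.6
```

```bash
python3 -c "
from h import *
go(594,-56.2,67,86.7)"
```

```text
shift cm [-0.06  0.03  4.09] turnz -0.0 tilt [ 0.03 -0.03] curyaw -93.3 t 19.35 j7 -64.0 p [594.6 -55.9 107.9]
```

Emit:
drive_tool:
  plan:
    - [[0, 0.03, 0.4], [0, 0, 0], 0]
    - [[0, 0, 0.4], [0, 0, 0], 0]
    - [[0, 0, 0.4], [0, 0, 0], 0]
    - [[0, 0, 0.4], [0, 0, 0], 0]
    - [[0, 0, 0.4], [0, 0, 0], 0]
    - [[0, 0, 0.4], [0, 0, 0], 0]
    - [[0, 0, 0], [0, 0, 0], 0]
    - [[0, 0, 0], [0, 0, 0], 0]

```text
time: 20.35
tool_pos: [0.5945, -0.0562, 0.0839]
tool_rot: [[0.998, -0.058, 0.0], [-0.058, -0.998, -0.0], [0.0, 0.0, -1.0]]
wrist_force: [0.3, -0.0, -1.8]
opening: 0.0134
finger_force: 58.6
```

Entered freely. Go on to the shoulder.

Emit:
drive_tool:
  plan:
    - [[0, 0, 0.4], [0, 0, 0], 0]
    - [[0, 0, 0.4], [0, 0, 0], 0]
    - [[0, 0, 0.4], [0, 0, 0], 0]
    - [[0, 0, 0.2], [0, 0, 0], 0]
    - [[0, 0, 0.2], [0, 0, 0], 0]
    - [[0, 0, 0.1], [0, 0, 0], 0]
    - [[0, 0, 0], [0, 0, 0], 0]
    - [[0, 0, 0], [0, 0, 0], 0]

```text
time: 21.35
tool_pos: [0.5944, -0.0562, 0.067]
tool_rot: [[0.998, -0.058, 0.0], [-0.058, -0.998, -0.0], [0.0, 0.0, -1.0]]
wrist_force: [-2.5, -0.2, 5.5]
opening: 0.013
finger_force: 59.4
```

Emit:
drive_tool:
  plan:
    - [[0, 0, 0.1], [0, 0, 0], 0]
    - [[0, 0, 0.1], [0, 0, 0], 0]
    - [[0, 0, 0], [0, 0, 0], 0]
    - [[0, 0, 0], [0, 0, 0], 0]
    - [[0, 0, 0], [0, 0, 0], 0.3]
    - [[0, 0, 0], [0, 0, 0], 0.5]
    - [[0, 0, 0], [0, 0, 0], 0.5]
    - [[0, 0, 0], [0, 0, 0], 0.5]

```text
time: 22.35
tool_pos: [0.5943, -0.0562, 0.0646]
tool_rot: [[0.998, -0.057, -0.0], [-0.057, -0.998, -0.001], [-0.0, 0.001, -1.0]]
wrist_force: [-0.2, -0.0, 0.3]
opening: 0.0427
finger_force: 0.0
```

Emit:
drive_tool:
  plan:
    - [[0, 0, -0.5], [0, 0, 0], 0.7]
    - [[0, 0, -1.5], [0, 0, 0], 1]
    - [[0, 0, -3], [0, 0, 0], 1]
    - [[0, 0, -4], [0, 0, 0], 1]
    - [[0, 0, -4], [0, 0, 0], 1]
    - [[0, 0, -3], [0, 0, 0], 1]
    - [[0, 0, 0], [0, 0, 0], 1]
    - [[0, 0, 0], [0, 0, 0], 1]

```text
time: 23.35
tool_pos: [0.5942, -0.0559, 0.2248]
tool_rot: [[0.998, -0.057, 0.0], [-0.057, -0.998, 0.0], [0.0, -0.0, -1.0]]
wrist_force: [0.6, 0.5, 0.1]
opening: 0.0852
finger_force: 0.0
```

```bash
python3 - <<'E'
from h import *
d=grab('top'); np.savez('pics/t6.npz',**d); print(castings(d))
w=grab('wrist'); np.savez('pics/w6.npz',**w); cv2.imwrite('pics/w6.png',np.hstack([w['img'][:,:,::-1]]))
W=cloud(w); H=hsv(w); m=(H[...,0]<18)&(H[...,1]>150)&(W[...,2]>.09)&(W[...,2]<.12)
b=max(blobs(m),key=lambda q:q.sum()); print('handle',np.nanmedian(W[b],0)*1000,rect(w,b,.106))
go(585.9,334.9,220,18.8-90); go(449.2,223.4,220,78.2); go(441,317.3,220,24.7-90)
E
```

```text
[(array([585.9, 334.9]), array([72.3, 28.5]), 18.8), (array([448.9, 223.3]), array([70.1, 28.3]), -11.5), (array([441.1, 317.3]), array([71. , 28.4]), 24.7)]
handle [595.89565034 -55.83891764 104.66040389] (array([596.2, -55.7]), array([40.8, 12.6]), -2.9)
shift cm [ -3.05 -38.98   0.4 ] turnz -22.1 tilt [0.03 0.05] curyaw -93.3 t 23.45 j7 -70.3 p [594.  -56.  224.2]
shift cm [-16.06 -27.06   0.42] turnz -171.5 tilt [0.03 0.05] curyaw -93.3 t 23.45 j7 -70.3 p [594.  -56.  224.2]
shift cm [-17.42 -36.39   0.42] turnz -28.0 tilt [0.03 0.05] curyaw -93.3 t 23.45 j7 -70.3 p [594.  -56.  224.2]
```

View pics/w6.png

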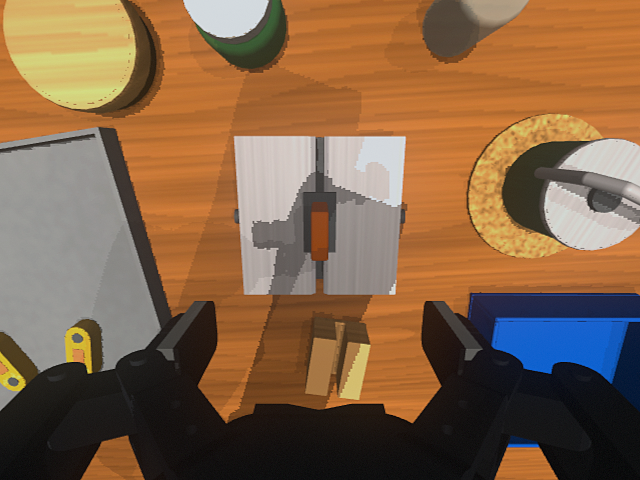

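The gauge stands home in the gap at (319,230); the canister is on the mat at (590,190). Now casting A.

Emit:
drive_tool:
  plan:
    - [[-0.4, -4.9, 0], [0, 0, 0], 1]
    - [[-0.4, -4.9, 0], [0, 0, 0], 1]
    - [[-0.4, -4.9, 0], [0, 0, 0], 1]
    - [[-0.4, -4.9, 0], [0, 0, 0], 0.7]
    - [[-0.4, -4.9, 0], [0, 0, 0], 0.7]
    - [[-0.4, -4.9, 0], [0, 0, 0], 0.7]
    - [[-0.35, -4.8, 0], [0, 0, 0], 0.7]
    - [[-0.3, -4.8, 0], [0, 0, 0], 0.7]

```text
time: 24.45
tool_pos: [0.5859, 0.3364, 0.2238]
tool_rot: [[0.998, -0.058, -0.001], [-0.058, -0.998, -0.001], [-0.001, 0.001, -1.0]]
wrist_force: [0.9, 0.2, 1.0]
opening: 0.0597
finger_force: 0.0
```

Emit:
drive_tool:
  plan:
    - [[0, 0, 2], [0, 0, -10], 0.7]
    - [[0, 0, 4], [0, 0, -10], 0.7]
    - [[0, 0, 4], [0, 0, -2.1], 0.7]
    - [[0, 0, 3], [0, 0, 0], 0.7]
    - [[0, 0, 2], [0, 0, 0], 0.7]
    - [[0, 0, 0], [0, 0, 0], 0.7]
    - [[0, 0, 0], [0, 0, 0], 0.7]
    - [[0, 0, 0], [0, 0, 0], 0.7]

```text
time: 25.45
tool_pos: [0.587, 0.3353, 0.0758]
tool_rot: [[0.947, 0.322, 0.001], [0.322, -0.947, 0.001], [0.002, -0.0, -1.0]]
wrist_force: [0.1, 0.2, 0.1]
opening: 0.0597
finger_force: 0.0
```

```bash
python3 - <<'E'
from h import *
w=grab('wrist'); print(castings(w)); print(get_obs()['opening'])
go(585.9,334.9,8,18.8-90)
E
```

```text
[(array([618.1, 348.2]), array([20.6,  7.4]), -60.1), (array([583.5, 333.3]), array([43.4, 18.2]), 30.9), (array([562.3, 336.2]), array([23.9,  9.9]), 49.1)]
0.059212628206631895
shift cm [-0.11  0.01  6.76] turnz 0.0 tilt [-0.01 -0.08] curyaw -71.2 t 25.5 j7 -78.8 p [586.8 335.3  75.7]
```

Emit:
drive_tool:
  plan:
    - [[-0.1, 0, 2.5], [0, 0, 0], 0.7]
    - [[0, 0, 2.2], [0, 0, 0], 0.7]
    - [[0, 0, 1.3], [0, 0, 0], 0.7]
    - [[0, 0, 0.7], [0, 0, 0], 0.7]
    - [[0, 0, 0], [0, 0, 0], 0]
    - [[0, 0, 0], [0, 0, 0], 0]
    - [[0, 0, 0], [0, 0, 0], 0]
    - [[0, 0, 0], [0, 0, 0], 0]
  force: 60

```text
time: 26.5
tool_pos: [0.5859, 0.3348, 0.0084]
tool_rot: [[0.947, 0.322, 0.001], [0.322, -0.947, 0.0], [0.001, 0.0, -1.0]]
wrist_force: [-0.9, -0.3, 6.3]
opening: 0.0264
finger_force: 60.5
```

Emit:
drive_tool:
  plan:
    - [[0, 0, 0], [0, 0, 0], 0]
    - [[0, 0, 0], [0, 0, 0], 0]
    - [[0, 0, -1], [0, 0, 0], 0]
    - [[0, 0, -2], [0, 0, 0], 0]
    - [[0, 0, -4], [0, 0, 0], 0]
    - [[0, 0, -5], [0, 0, 0], 0]
    - [[0, 0, -4], [0, 0, 0], 0]
    - [[0, 0, -2], [0, 0, 0], 0]

```text
time: 27.5
tool_pos: [0.5861, 0.3348, 0.1908]
tool_rot: [[0.947, 0.322, 0.002], [0.322, -0.947, 0.002], [0.003, -0.001, -1.0]]
wrist_force: [0.6, -0.1, -3.1]
opening: 0.0264
finger_force: 59.5
```

```bash
python3 - <<'E'
from h import *
go(430,-260,190)
go(400,-350,70)
E
```

```text
shift cm [-33.93  51.28  -0.06] turnz -0.0 tilt [-0.04 -0.16] curyaw -71.2 t 27.5 j7 -83.1 p [586.1 334.8 190.8]
shift cm [-39.71  58.85  11.92] turnz -0.0 tilt [-0.04 -0.16] curyaw -71.2 t 27.5 j7 -83.1 p [586.1 334.8 190.8]
```

Emit:
drive_tool:
  plan:
    - [[-1.6, 2.4, 0], [0, 0, 0], 0]
    - [[-3, 4.5, 0], [0, 0, 0], 0]
    - [[-3, 4.5, 0], [0, 0, 0], 0]
    - [[-3, 4.5, 0], [0, 0, 0], 0]
    - [[-3, 4.5, 0], [0, 0, 0], 0]
    - [[-3, 4.5, 0], [0, 0, 0], 0]
    - [[-3, 4.5, 0], [0, 0, 0], 0]
    - [[-3, 4.5, 0], [0, 0, 0], 0]

```text
time: 28.5
tool_pos: [0.4797, -0.0605, 0.1877]
tool_rot: [[0.947, 0.323, -0.0], [0.323, -0.947, 0.0], [-0.0, -0.0, -1.0]]
wrist_force: [0.9, 0.0, -1.7]
opening: 0.0267
finger_force: 59.5
```

Emit:
drive_tool:
  plan:
    - [[-3, 4.5, 0], [0, 0, 0], 0]
    - [[-3, 4.5, 0], [0, 0, 0], 0]
    - [[-3, 4.5, 0], [0, 0, 0], 0]
    - [[-3, 4.5, 0], [0, 0, 0], 0]
    - [[-3, 4.5, 0], [0, 0, 0], 0]
    - [[-1.6, 2.6, 0], [0, 0, 0], 0]
    - [[0, 0, 3], [0, 0, 0], 0]
    - [[0, 0, 4], [0, 0, 0], 0]

```text
time: 29.5
tool_pos: [0.4046, -0.3507, 0.1174]
tool_rot: [[0.947, 0.322, 0.001], [0.322, -0.947, -0.001], [0.001, 0.001, -1.0]]
wrist_force: [1.5, 0.4, -1.8]
opening: 0.0264
finger_force: 59.6
```

```bash
python3 - <<'E'
from h import *
go(405,-350,14)
print(get_obs()['finger_force'],get_obs()['wrist_force'])
E
```

```text
shift cm [ 0.05 -0.07 10.34] turnz -0.0 tilt [ 0.06 -0.06] curyaw -71.2 t 29.5 j7 -9.6 p [ 404.6 -350.7  117.4]
59.583595991134644 [ 1.45613222  0.35266438 -1.79999256]
```

Emit:
drive_tool:
  plan:
    - [[0, 0, 3], [0, 0, 0], 0]
    - [[0, 0, 3], [0, 0, 0], 0]
    - [[0, 0, 2.2], [0, 0, 0], 0]
    - [[0, 0, 1.5], [0, 0, 0], 0]
    - [[0, 0, 0.5], [0, 0, 0], 0]
    - [[0, 0, 0], [0, 0, 0], 0]
    - [[0, 0, 0], [0, 0, 0], 0.5]
    - [[0, 0, 0], [0, 0, 0], 0.5]

```text
time: 30.5
tool_pos: [0.405, -0.3505, 0.0165]
tool_rot: [[0.947, 0.322, 0.001], [0.322, -0.947, -0.001], [0.001, 0.001, -1.0]]
wrist_force: [0.0, -0.3, 0.0]
opening: 0.0431
finger_force: 0.0
```

Emit:
drive_tool:
  plan:
    - [[0, 0, 0], [0, 0, 0], 0.5]
    - [[0, 0, -2], [0, 0, 0], 0.5]
    - [[0, 0, -4], [0, 0, 0], 0.5]
    - [[0, 0, -5], [0, 0, 0], 0.5]
    - [[0, 0, -5], [0, 0, 0], 0.5]
    - [[0, 0, -2.4], [0, 0, 0], 0.5]
    - [[0, 0, 0], [0, 0, 0], 0.7]
    - [[0, 0, 0], [0, 0, 0], 0.7]

```text
time: 31.5
tool_pos: [0.4044, -0.3497, 0.1994]
tool_rot: [[0.947, 0.323, -0.0], [0.323, -0.947, 0.0], [0.0, -0.0, -1.0]]
wrist_force: [-0.6, -0.4, -0.7]
opening: 0.06
finger_force: 0.0
```

```bash
python3 - <<'E'
from h import *
d=grab('top'); print(castings(d))
go(441,317.3,200,24.7-90); go(449.2,223.4,200,78.2); 
E
```

```text
[(array([449.1, 223.3]), array([69.6, 28.3]), -11.5), (array([441.2, 317.2]), array([71. , 28.6]), 24.7)]
shift cm [ 24.99 -61.96  -0.08] turnz -5.9 tilt [-0.02  0.04] curyaw -71.2 t 31.55 j7 -15.7 p [ 404.2 -349.8  199.1]
shift cm [ 22.74 -52.8   -0.08] turnz -149.4 tilt [-0.02  0.04] curyaw -71.2 t 31.55 j7 -15.7 p [ 404.2 -349.8  199.1]
```

Emit:
drive_tool:
  plan:
    - [[2.2, -3, 0], [0, 0, 0], 0.7]
    - [[3.1, -4.2, 0], [0, 0, 0], 0.7]
    - [[3.2, -4.3, 0], [0, 0, 0], 0.7]
    - [[3.2, -4.3, 0], [0, 0, 0], 0.7]
    - [[3.2, -4.3, 0], [0, 0, 0], 0.7]
    - [[3.2, -4.3, 0], [0, 0, 0], 0.7]
    - [[1.4, -4.5, 0], [0, 0, 0], 0.7]
    - [[0.9, -5, 0], [0, 0, 0], 0.7]

```text
time: 32.55
tool_pos: [0.488, 0.0377, 0.199]
tool_rot: [[0.947, 0.322, -0.001], [0.322, -0.947, -0.002], [-0.001, 0.002, -1.0]]
wrist_force: [0.9, 0.6, -0.1]
opening: 0.0598
finger_force: 0.0
```

Emit:
drive_tool:
  plan:
    - [[0.9, -5.2, 0], [0, 0, 0], 0.7]
    - [[0.9, -5.2, 0], [0, 0, 0], 0.7]
    - [[0.9, -5.2, 0], [0, 0, 0], 0.7]
    - [[0.9, -5.2, 0], [0, 0, 0], 0.7]
    - [[0.9, -5.2, 0], [0, 0, 0], 0.7]
    - [[0, -2, 4], [0, 0, -5.9], 0.7]
    - [[0, 0, 5], [0, 0, 0], 0.7]
    - [[0, 0, 3], [0, 0, 0], 0.7]

```text
time: 33.55
tool_pos: [0.4395, 0.315, 0.0764]
tool_rot: [[0.908, 0.418, -0.002], [0.418, -0.908, -0.004], [-0.003, 0.002, -1.0]]
wrist_force: [-0.2, -0.1, -0.7]
opening: 0.0599
finger_force: 0.0
```

```bash
python3 - <<'E'
from h import *
d=grab('top'); print(castings(d)); w=grab('wrist'); print(castings(w))
go(441,317.3,8,24.7-90)
E
```

```text
[(array([448.6, 224.1]), array([71.1, 29.5]), -12.1)]
[(array([469.8, 332.3]), array([23. , 10.3]), -56.3), (array([425.7, 312.1]), array([30.8, 28.4]), 45.4), (array([459.1, 224.7]), array([54.6, 28. ]), -11.1)]
shift cm [ 0.34 -0.23  6.82] turnz -0.0 tilt [0.2  0.31] curyaw -65.3 t 33.65 j7 -79.6 p [439.2 314.1  76.3]
```

Emit:
drive_tool:
  plan:
    - [[0.3, -0.25, 2.5], [0.2, 0.3, 0], 0.7]
    - [[0, 0, 2.2], [0, 0, 0], 0.7]
    - [[0, 0, 1.3], [0, 0, 0], 0.7]
    - [[0, 0, 0.8], [0, 0, 0], 0.7]
    - [[0, 0, 0], [0, 0, 0], 0]
    - [[0, 0, 0], [0, 0, 0], 0]
    - [[0, 0, 0], [0, 0, 0], 0]
    - [[0, 0, 0], [0, 0, 0], 0]

```text
time: 34.65
tool_pos: [0.4429, 0.3199, 0.0124]
tool_rot: [[0.909, 0.418, 0.004], [0.418, -0.909, 0.006], [0.006, -0.004, -1.0]]
wrist_force: [-1.8, -1.5, 5.4]
opening: 0.0263
finger_force: 59.3
```

Emit:
drive_tool:
  plan:
    - [[0, 0, 0], [0, 0, 0], 0]
    - [[0, 0, 0], [0, 0, 0], 0]
    - [[0, 0, -1], [0, 0, 0], 0]
    - [[0, 0, -2], [0, 0, 0], 0]
    - [[0, 0, -4], [0, 0, 0], 0]
    - [[0, 0, -5], [0, 0, 0], 0]
    - [[0, 0, -4], [0, 0, 0], 0]
    - [[0, 0, -2], [0, 0, 0], 0]

```text
time: 35.65
tool_pos: [0.4424, 0.3191, 0.1943]
tool_rot: [[0.909, 0.418, 0.005], [0.418, -0.909, 0.008], [0.007, -0.005, -1.0]]
wrist_force: [0.1, 0.1, -3.2]
opening: 0.0262
finger_force: 60.0
```

```bash
python3 - <<'E'
from h import *
go(500,-30,190)
go(405,-308,190)
E
```

```text
shift cm [-9.35 34.13  0.2 ] turnz -0.0 tilt [-0.28 -0.43] curyaw -65.3 t 35.65 j7 -87.7 p [442.4 319.1 194.3]
shift cm [-29.59  55.42  -0.06] turnz -0.0 tilt [-0.28 -0.43] curyaw -65.3 t 35.65 j7 -87.7 p [442.4 319.1 194.3]
```

Emit:
drive_tool:
  plan:
    - [[-0.7, 2.5, 0], [-0.28, -0.43, 0], 0]
    - [[-1.3, 4.7, 0], [0, 0, 0], 0]
    - [[-1.3, 4.7, 0], [0, 0, 0], 0]
    - [[-1.3, 4.7, 0], [0, 0, 0], 0]
    - [[-1.3, 4.7, 0], [0, 0, 0], 0]
    - [[-1.3, 4.7, 0], [0, 0, 0], 0]
    - [[-1.3, 4.7, 0], [0, 0, 0], 0]
    - [[-0.9, 3.4, 0], [0, 0, 0], 0]

```text
time: 36.65
tool_pos: [0.4979, -0.0332, 0.1916]
tool_rot: [[0.909, 0.416, -0.003], [0.416, -0.909, -0.003], [-0.004, 0.002, -1.0]]
wrist_force: [1.0, -0.0, -2.4]
opening: 0.0264
finger_force: 59.9
```

Emit:
drive_tool:
  plan:
    - [[-3.3, 3.3, 0], [0, 0, 0], 0]
    - [[-3.3, 3.3, 0], [0, 0, 0], 0]
    - [[-3.3, 3.3, 0], [0, 0, 0], 0]
    - [[-3.3, 3.3, 0], [0, 0, 0], 0]
    - [[-3.3, 3.3, 0], [0, 0, 0], 0]
    - [[-2.8, 2.7, 0], [0, 0, 0], 0]
    - [[0, 0, 3], [0, 0, 0], 0]
    - [[0, 0, 4], [0, 0, 0], 0]

```text
time: 37.65
tool_pos: [0.4028, -0.2863, 0.122]
tool_rot: [[0.909, 0.416, -0.001], [0.416, -0.909, -0.003], [-0.002, 0.002, -1.0]]
wrist_force: [1.6, 1.1, -1.7]
opening: 0.0264
finger_force: 59.9
```

```bash
python3 - <<'E'
from h import *
go(405,-285,18)
print(get_obs()['finger_force'])
E
```

```text
shift cm [ 0.28 -0.05 10.4 ] turnz -0.0 tilt [0.11 0.12] curyaw -65.4 t 37.65 j7 -11.3 p [ 402.8 -286.3  122. ]
59.92419898509979
```

Emit:
drive_tool:
  plan:
    - [[0.2, 0, 3], [0, 0, 0], 0]
    - [[0, 0, 3], [0, 0, 0], 0]
    - [[0, 0, 2.4], [0, 0, 0], 0]
    - [[0, 0, 1.5], [0, 0, 0], 0]
    - [[0, 0, 0.4], [0, 0, 0], 0]
    - [[0, 0, 0], [0, 0, 0], 0]
    - [[0, 0, 0], [0, 0, 0], 0.5]
    - [[0, 0, 0], [0, 0, 0], 0.5]

```text
time: 38.65
tool_pos: [0.406, -0.285, 0.0206]
tool_rot: [[0.908, 0.418, -0.0], [0.418, -0.908, -0.003], [-0.001, 0.003, -1.0]]
wrist_force: [-0.9, -0.6, -0.9]
opening: 0.0431
finger_force: 0.0
```

Emit:
drive_tool:
  plan:
    - [[0, 0, 0], [0, 0, 0], 0.5]
    - [[0, 0, -2], [0, 0, 0], 0.5]
    - [[0, 0, -4], [0, 0, 0], 0.5]
    - [[0, 0, -5], [0, 0, 0], 0.5]
    - [[0, 0, -5], [0, 0, 0], 0.5]
    - [[0, 0, -2.4], [0, 0, 0], 0.5]
    - [[0, 0, 0], [0, 0, 0], 0.7]
    - [[0, 0, 0], [0, 0, 0], 0.7]

```text
time: 39.65
tool_pos: [0.4057, -0.284, 0.2036]
tool_rot: [[0.908, 0.418, -0.001], [0.418, -0.908, -0.002], [-0.002, 0.001, -1.0]]
wrist_force: [0.0, -0.7, -1.0]
opening: 0.0595
finger_force: 0.0
```

```bash
python3 - <<'E'
from h import *
d=grab('top'); c=castings(d); print(c)
c,s,a=c[0]
go(500,-30,200,a-90); go(c[0],c[1],200,a-90)
E
```

```text
[(array([449.1, 223.3]), array([69.6, 28.3]), -11.5)]
shift cm [ 19.21 -19.13   0.26] turnz 36.2 tilt [0.06 0.17] curyaw -65.3 t 39.7 j7 -19.3 p [ 405.4 -284.1  203.3]
shift cm [ 25.18 -44.27   0.21] turnz -143.8 tilt [0.06 0.17] curyaw -65.3 t 39.7 j7 -19.3 p [ 405.4 -284.1  203.3]
```

Emit:
drive_tool:
  plan:
    - [[2, -2, 0], [0, 0, 0], 0.7]
    - [[3.2, -3.2, 0], [0, 0, 0], 0.7]
    - [[3.5, -3.5, 0], [0, 0, 0], 0.7]
    - [[3.5, -3.5, 0], [0, 0, 0], 0.7]
    - [[3.5, -3.5, 0], [0, 0, 0], 0.7]
    - [[3.5, -3.5, 0], [0, 0, 0], 0.7]
    - [[1.2, -5, 0], [0, 0, 0], 0.7]
    - [[1.2, -5, 0], [0, 0, 0], 0.7]

```text
time: 40.7
tool_pos: [0.4793, 0.0722, 0.2022]
tool_rot: [[0.909, 0.417, -0.002], [0.417, -0.909, -0.004], [-0.004, 0.003, -1.0]]
wrist_force: [1.6, 0.1, 0.7]
opening: 0.0593
finger_force: 0.0
```

Emit:
drive_tool:
  plan:
    - [[1.2, -5, 0], [0, 0, 0], 0.7]
    - [[1.2, -5, 0], [0, 0, 0], 0.7]
    - [[1.2, -5, 0], [0, 0, 0], 0.7]
    - [[0, 0, 3], [0, 0, 10], 0.7]
    - [[0, 0, 3], [0, 0, 10], 0.7]
    - [[0, 0, 3], [0, 0, 10], 0.7]
    - [[0, 0, 3], [0, 0, 6.2], 0.7]
    - [[0, 0, 0], [0, 0, 0], 0.7]

```text
time: 41.7
tool_pos: [0.4487, 0.2205, 0.0806]
tool_rot: [[0.98, -0.2, -0.004], [-0.2, -0.98, -0.007], [-0.003, 0.008, -1.0]]
wrist_force: [0.7, -0.2, 0.4]
opening: 0.0597
finger_force: 0.0
```

```bash
python3 - <<'E'
from h import *
w=grab('wrist'); print(castings(w),castings(grab('top')))
cv2.imwrite('pics/w7.png',w['img'][:,:,::-1])
go(449.1,223.3,8,-101.5)
E
```

```text
[(array([483.6, 222.5]), array([11.6,  4.8]), -87.5), (array([450.4, 215.3]), array([20.2,  6.6]), -11.4), (array([437.2, 227.6]), array([13.6,  7.1]), 74.7)] []
shift cm [-0.12 -0.2   7.48] turnz 0.1 tilt [0.24 0.05] curyaw -101.4 t 41.8 j7 -99.1 p [450.  221.4  82.8]
```

View pics/w7.png

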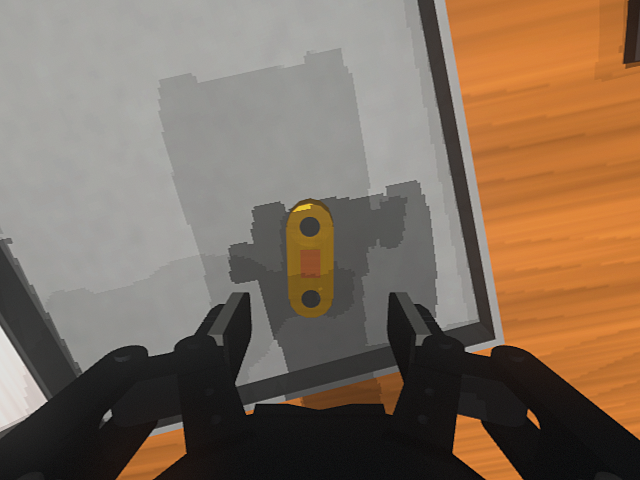

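Only this casting is left, at (310,258) between the open pads.

Emit:
drive_tool:
  plan:
    - [[-0.05, -0.2, 2.5], [0.15, 0, 0], 0.7]
    - [[0, 0, 2.4], [0, 0, 0], 0.7]
    - [[0, 0, 1.5], [0, 0, 0], 0.7]
    - [[0, 0, 0.8], [0, 0, 0], 0.7]
    - [[0, 0, 0], [0, 0, 0], 0.7]
    - [[0, 0, 0], [0, 0, 0], 0]
    - [[0, 0, 0], [0, 0, 0], 0]
    - [[0, 0, 0], [0, 0, 0], 0]

```text
time: 42.8
tool_pos: [0.45, 0.2243, 0.0114]
tool_rot: [[0.98, -0.199, -0.0], [-0.199, -0.98, 0.001], [-0.001, -0.001, -1.0]]
wrist_force: [-3.3, -1.3, 13.3]
opening: 0.0264
finger_force: 58.6
```

Emit:
drive_tool:
  plan:
    - [[0, 0, 0], [0, 0, 0], 0]
    - [[0, 0, 0], [0, 0, 0], 0]
    - [[0, 0, -1], [0, 0, 0], 0]
    - [[0, 0, -2], [0, 0, 0], 0]
    - [[0, 0, -4], [0, 0, 0], 0]
    - [[0, 0, -5], [0, 0, 0], 0]
    - [[0, 0, -4], [0, 0, 0], 0]
    - [[0, 0, -2], [0, 0, 0], 0]

```text
time: 43.8
tool_pos: [0.4501, 0.2241, 0.1928]
tool_rot: [[0.98, -0.2, 0.0], [-0.2, -0.98, 0.002], [-0.0, -0.002, -1.0]]
wrist_force: [0.3, 0.6, -2.7]
opening: 0.0267
finger_force: 60.7
```

```bash
python3 - <<'E'
from h import *
go(500,-30,190)
go(405,-315,190)
E
```

```text
shift cm [ 9.96 23.91  0.24] turnz -0.0 tilt [-0.09  0.01] curyaw -101.5 t 43.8 j7 -108.6 p [450.1 224.1 192.8]
shift cm [ 6.34 53.73  0.2 ] turnz -0.0 tilt [-0.09  0.01] curyaw -101.5 t 43.8 j7 -108.6 p [450.1 224.1 192.8]
```

Emit:
drive_tool:
  plan:
    - [[1.2, 2.9, 0], [0, 0, 0], 0]
    - [[1.9, 4.5, 0], [0, 0, 0], 0]
    - [[2, 4.8, 0], [0, 0, 0], 0]
    - [[2, 4.8, 0], [0, 0, 0], 0]
    - [[2, 4.8, 0], [0, 0, 0], 0]
    - [[0.9, 2.1, 0], [0, 0, 0], 0]
    - [[-0.6, 5, 0], [0, 0, 0], 0]
    - [[-0.6, 5, 0], [0, 0, 0], 0]

```text
time: 44.8
tool_pos: [0.4676, -0.1271, 0.191]
tool_rot: [[0.98, -0.199, -0.001], [-0.199, -0.98, -0.0], [-0.001, 0.0, -1.0]]
wrist_force: [0.2, -0.8, -3.1]
opening: 0.0263
finger_force: 60.6
```

Emit:
drive_tool:
  plan:
    - [[-0.6, 5, 0], [0, 0, 0], 0]
    - [[-0.6, 5, 0], [0, 0, 0], 0]
    - [[-0.6, 5, 0], [0, 0, 0], 0]
    - [[-0.7, 4.8, 0], [0, 0, 0], 0]
    - [[0, 0, 3], [0, 0, 0], 0]
    - [[0, 0, 4], [0, 0, 0], 0]
    - [[0, 0, 0], [0, 0, 0], 0]
    - [[0, 0, 0], [0, 0, 0], 0]

```text
time: 45.8
tool_pos: [0.4047, -0.3152, 0.1221]
tool_rot: [[0.98, -0.2, -0.0], [-0.2, -0.98, -0.001], [-0.0, 0.001, -1.0]]
wrist_force: [0.6, -0.9, -2.5]
opening: 0.0263
finger_force: 60.6
```

```bash
python3 - <<'E'
from h import *
go(405,-317,40)
w=grab('wrist'); cv2.imwrite('pics/w8.png',w['img'][:,:,::-1])
E
```

```text
shift cm [0.07 0.17 8.21] turnz -0.0 tilt [0.04 0.01] curyaw -101.5 t 45.8 j7 -41.4 p [ 404.7 -315.2  122.1]
```

View pics/w8.png

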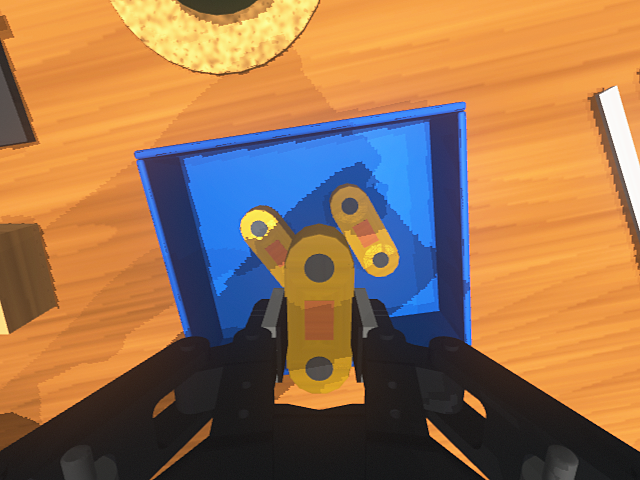

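Both castings lie flat in the tote at (275,245) and (363,230); the third is held above them. Set it gently on top.

Emit:
drive_tool:
  plan:
    - [[0, 0.15, 2.5], [0, 0, 0], 0]
    - [[0, 0, 2.5], [0, 0, 0], 0]
    - [[0, 0, 1.8], [0, 0, 0], 0]
    - [[0, 0, 1.2], [0, 0, 0], 0]
    - [[0, 0, 0], [0, 0, 0], 0]
    - [[0, 0, 0], [0, 0, 0], 0.5]
    - [[0, 0, 0], [0, 0, 0], 0.5]
    - [[0, 0, 0], [0, 0, 0], 0.5]

```text
time: 46.85
tool_pos: [0.4044, -0.3163, 0.0411]
tool_rot: [[0.98, -0.199, -0.0], [-0.199, -0.98, -0.0], [-0.0, 0.0, -1.0]]
wrist_force: [-0.7, 0.5, -0.4]
opening: 0.0426
finger_force: 0.0
```

Emit:
drive_tool:
  plan:
    - [[0, 0, -2], [0, 0, 0], 0.5]
    - [[0, 0, -4], [0, 0, 0], 0.5]
    - [[0, 0, -5], [0, 0, 0], 0.5]
    - [[0, 0, -5], [0, 0, 0], 0.5]
    - [[0, 0, -4], [0, 0, 0], 0.5]
    - [[0, 0, 0], [0, 0, 0], 0.5]
    - [[0, 0, 0], [0, 0, 0], 0.5]
    - [[0, 0, 0], [0, 0, 0], 0.5]

```text
time: 47.85
tool_pos: [0.4039, -0.3158, 0.2399]
tool_rot: [[0.98, -0.199, -0.002], [-0.199, -0.98, 0.0], [-0.002, 0.0, -1.0]]
wrist_force: [0.2, -0.4, 0.8]
opening: 0.0426
finger_force: 0.0
```

```bash
python3 - <<'E'
from h import *
s=grab('scene'); w=grab('wrist'); t=grab('top'); print(castings(t))
cv2.imwrite('pics/s9.png',s['img'][:,:,::-1]); cv2.imwrite('pics/t9.png',t['img'][:,:,::-1]);cv2.imwrite('pics/w9.png',cv2.resize(np.hstack([w['img'],s['img']])[:,:,::-1],(800,300)))
E
```

```text
[]
```

View pics/w9.png

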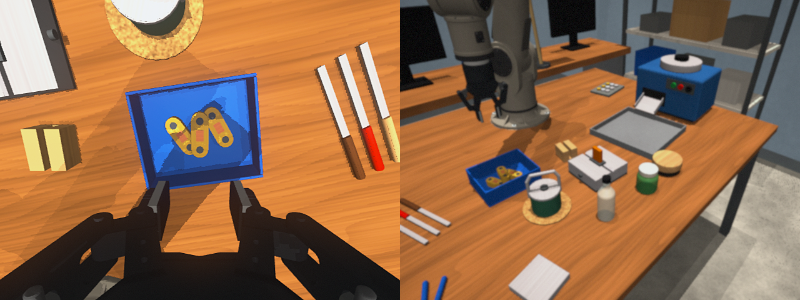

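All three castings are in the tote (left half, around (200,130)). The tray is empty, the canister stands on the mat, and the gauge stands in the jaws. Handing in.

```bash
python3 -c "
from station import *
print(finish_job())"
```

```text
the job is handed in; nothing more can be done
None
```

I handed the job in after about 48 s of robot time: the canister is upright on the cork mat, the gauge is fully home in the jaw gap with its shoulder down, and all three castings that were present are in the tote; the judge's verdict is not shown to me.

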